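# Slide carrier under the reader head

## Robot

A 6-joint arm with a two-finger parallel gripper is mounted at the origin on the work surface. World frame = base frame: x ahead of the robot, y to its left, z up, the work surface at z = 0. Lengths are in m, angles in rad, forces in N, time in s.
With the tool pointing down it reaches from about 0.375 to 0.975 m from the base axis. Payload 3.8 kg.
Tool frame: the origin (TCP) lies midway between the tips of the shut fingers; the grasp point (between the pads) lies 19 mm behind it; z points along the fingers, y is the line along which they close (so a half turn about z gives the same grasp; the last joint's range is limited). The gripper opens to 88 mm and grips with 3 to 60 N. Pads are 18 mm wide; open, the fingers measure 123 mm over their backs; the gripper's body (75 mm by 187 mm) begins 45 mm behind the grasp point.
Start: joints at [1.138, 0.264, 1.604, -0, 1.274, -0.037], TCP at [0.26, 0.623, 0.239] pointing down, gripper open.
Joint ranges: [-2.63, 2.63], [-0.94, 2.18], [0.31, 2.57], [-1.31, 4.45], [0, 2.66], [-2.55, 2.55]. Speed limits (rad/s): [2.57, 2.57, 3.14, 3.14, 3.14, 3.14].

## Interface

Orientations are given as [roll, pitch, yaw] about the fixed x, y, z axes, in that order (R = Rz(yaw) Ry(pitch) Rx(roll)).
In Python, from workcell import * gives the robot as it stands.
- The arm moves only by the tool drive_tool, never from a script. Its argument "increments" is a list of rows, each an object with "dr": the turn, a rotation vector about the world's x, y, z normalised to -1 to 1, where 1 is 180 degrees, a list of three; "slide": the shift along the world's x, y, z normalised to -1 to 1, where 1 is 0.25 m, a list of three; "fingers": the opening, from 0 (shut) to 1 (fully open). A call has 1 to 12 rows; each row shifts and turns the commanded pose from where the row before left it; what a row does not reach is not made up. A row lasts 1/10 s, in which the tool goes at most 50 mm and 8.59 degrees, less where a joint would pass 70% of its speed; a pose out of reach is approached as far as the arm can. A call with a number of a shift or a turn outside -1 to 1 is refused whole. A call with a gripper value outside its range is refused whole. The fingers move at their own pace and stop on an object; "grip_force" is the grip in N (left out, the last holds). Time passes only in rows, so rows that do not move let the fingers close. It gives the time, the measured TCP pose, the force, the opening and the grip force at its end, in the units of the state.
- sense(): the state, without advancing time (a new reading comes with each control period).
- read_camera(name): name is "side" or "top" or "wrist"; returns a dict with "img" (384x512x3 uint8, blue, green, red), "fx", "fy", "cx", "cy" (pixels), "rvec" (rotation vector, rad) and "tvec" (3), from world to camera coordinates, as OpenCV has them; the wrist camera has in their place "hand_eye" (4x4, takes a point from camera to tool coordinates, whose origin is the TCP and whose axes are the flange's). Camera axes: x right, y down, z forward; pixel columns grow to the right and rows downward; lengths in m; the calibration is good to about 2 mm. A picture is of the moment at which its call begins: read the wrist's pose just before it. There is no depth.
- finish_job(): hands the job in; it is judged then, once.
The state is a dict: "t": time; "q": joint angles; "joint_vel": joint speeds; "joint_efforts": joint torques, N m; "tool_pos": TCP position; "tool_rot": TCP orientation; "wrist_force": force on the tool from outside, world axes, zero at the start; "moment": the same for the moment, N m; "grip_width": finger opening in m; "gripper_force": force on a finger pad.
Only numpy, scipy, OpenCV 4.12 (cv2) and the standard library are available. Lean on these libraries where they do the work, as an engineer would, in place of code of your own. Each camera call takes 0.05 s, during which the arm holds its last target. There are 200 camera calls.

## Task

Take the blue slide carrier by its fin, lay it on the slide reader's deck and push it nose first under the low reader head until it has clicked into its catch and is fully home, the green flag on the head standing up, then let go. Push gently: stop at the inner stop without ramming the carrier into it, and leave the orange carrier and the tube rack where they are.

Things in the scene. Friction and masses are not known exactly. Their poses are not given: they have to be found in the camera images.
- carrier_blue: The one to load, bright blue slide carrier: flat plate 150 (x) x 60 (y) x 12 mm, about 140 g, three glass slides flush in its top. Origin: centre of its underside; +x from tail to nose, z up. A notch in each long edge, 11 long, 4 deep, centred at x = 45 mm. On top near the tail a grip fin, 30 long (x), 12 thick (y), rising 22 mm above the plate, centred at x = -60 mm, flush with the tail.
- carrier_blue_fin (a point): centre of the blue carrier's grip fin, 23 mm above the carrier's underside, halfway up the fin
- carrier_orange: Leave alone: orange carrier, otherwise the same as the blue one. Origin: centre of its underside, x to its nose
- tube_rack: white tube rack 140 x 60 x 35 mm with capped tubes up to 74 mm high; leave alone. Origin: centre of its underside
- reader: the slide reader, cream and blue, fixed to the bench. Origin: at bench level on the track's centre line, below the front face of the reader head; +x runs along the track into the tunnel, z up. Flat deck 12 mm high, 170 wide, x = -220 to 170 mm. On it blue funnel guides, 12 high, narrow from 80 mm apart at x = -70 to 63 at x = -20; beyond, walls keep a channel 63 mm wide
- mouth (a point): centre of the tunnel's mouth, at deck level (12 mm above the bench), in the head's front face. The head (150 wide, 90 deep in x) has its underside 15 mm and its top 50 mm above the deck: 3 mm of headroom over a carrier lying on the deck; the fin cannot pass and stays outside. Behind the head a lower cover closes the tunnel
- stop_mid (a point): deck-level point 92 mm inside the mouth: middle setting of the hidden stop unit. The hard stop for the nose lies up to 20 mm nearer or farther than this, differently each time. Two spring rollers 31 mm before the stop resist the nose and sides (up to about 12 N); at the end they click into the side notches and hold the carrier within 3 mm of the stop. More than 25 N is ramming
- flag (a joint): angle (rad) of the green flag, 34 x 20 mm, on the head: 0 lying flat towards the loading side; a weak spring plunger (under 4 N) that the nose meets 12 mm before the hard stop raises it 0.12 per mm, to about 1.4 (nearly upright) at the stop; above 1.1 the carrier has clicked in. It is worked only from inside, not by hand
Not all that is in view belongs to the job. Leave any yellow look-alike of the carrier_blue alone.

How it is judged:
By the outcome, as a careful person would: the job done as asked, in the order asked, and still so for the second after the job is handed in, with the robot touching nothing.
It also fails if it takes over 64 s, if anything falls off the work surface, if the arm or the gripper's body presses on something with over 40 N, if the wrist force passes 120 N, or if a joint passes its speed limit or range.

## Working session

There is one attempt and no reset: what is moved stays moved. The work goes in short steps, Python scripts to look and compute and a tool call to move; the robot and the scene stay as the last step left them, time stands still between calls to the robot, and variables do not carry over. Pictures are saved under pics/ and viewed, at most 10 in all, crops included, and the job is handed in when it is done.

Besides the shell and the picture viewer there is one more tool, called after "Call:" as name(argument=value, ...), one argument or row to a line, values as JSON. drive_tool: Moves the arm, as the interface text tells. Its arguments: {"type":"object","properties":{"increments":{"type":"array","items":{"type":"object","properties":{"dr":{"type":"array","items":{"type":"number"}},"slide":{"type":"array","items":{"type":"number"}},"fingers":{"type":"number"}}}},"grip_force":{"type":"number"}},"required":["increments"]}

```bash
mkdir -p pics
python3 - <<'E'
from workcell import *
import cv2,numpy as np,pickle
s=sense();print(s['t'],s['tool_pos'],s['tool_rot'],s['grip_width'])
d={}
for n in['top','side']:
    c=read_camera(n);d[n]=c;cv2.imwrite(f'pics/{n}0.png',c['img'])
    R=cv2.Rodrigues(np.array(c['rvec'],float))[0];print(n,c['fx'],c['cx'],c['cy'],(-R.T@np.array(c['tvec']).ravel()).round(3))
pickle.dump(d,open('d.pkl','wb'))
E
```

```text
0.0 [0.25995408 0.62218283 0.23740545] [-3.13940626e+00 -5.35123628e-05  2.74579543e+00] 0.08816684889445511
top 481.5521186038722 254.58605290213006 190.8248598212868 [0.512 0.147 1.112]
side 488.64657164116863 261.7002029819642 196.09977278354881 [ 0.283 -0.465  0.917]
```

View pics/top0.png

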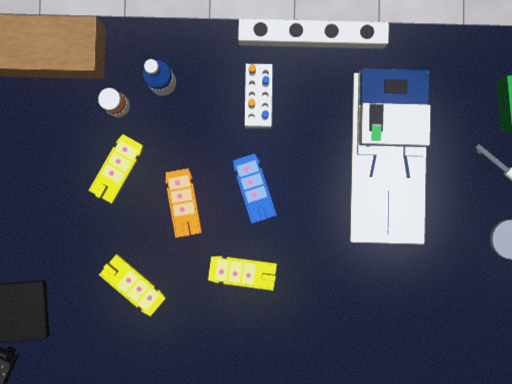

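View pics/side0.png

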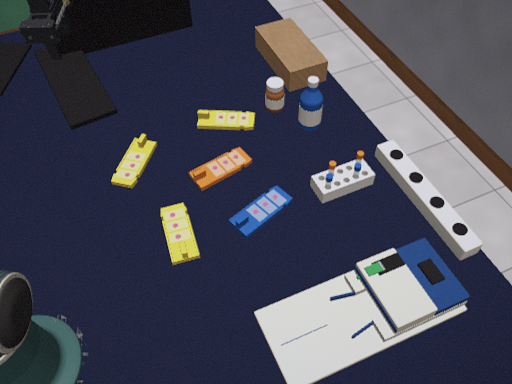

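The top view shows the blue carrier at about (254,188) with its fin at the bottom end (262,212). The reader deck is at about (388,200), with the head at rows 70–145 and the tunnel running up-image.

```bash
cat > h.py <<'E'
import cv2,numpy as np
def ray(c,px,z):
    K=np.array([[c['fx'],0,c['cx']],[0,c['fy'],c['cy']],[0,0,1.]])
    R=cv2.Rodrigues(np.array(c['rvec'],float))[0];t=np.array(c['tvec'],float).ravel()
    o=-R.T@t;p=np.atleast_2d(np.array(px,float))
    d=(R.T@np.linalg.inv(K)@np.c_[p,np.ones(len(p))].T).T
    return o+d*((z-o[2])/d[:,2])[:,None]
def bluemask(img):
    h=cv2.cvtColor(img,cv2.COLOR_BGR2HSV);return cv2.inRange(h,(100,120,130),(125,255,255))
def rect(c,m,z):
    k=max(cv2.findContours(m,cv2.RETR_EXTERNAL,cv2.CHAIN_APPROX_NONE)[0],key=cv2.contourArea)
    w=ray(c,k[:,0,:],z)[:,:2]*1000
    (ct,sz,a)=cv2.minAreaRect(w.astype(np.float32));return np.round(ct,1),np.round(sz,1),a
E
python3 - <<'E'
import pickle;from h import *
d=pickle.load(open('d.pkl','rb'));c=d['top']
for n in d:
    m=bluemask(d[n]['img']);x=(200,140,300,240) if n=='top' else (220,180,300,240)
    mm=np.zeros_like(m);mm[x[1]:x[3],x[0]:x[2]]=m[x[1]:x[3],x[0]:x[2]]
    mm=cv2.morphologyEx(mm,cv2.MORPH_CLOSE,np.ones((5,5)))
    print(n,rect(d[n],mm,.012))
print('finTop',ray(c,[[262,212],[245,160]],.025))
# deck: white blob in lower part
im=c['img'];m=cv2.inRange(im,(170,170,170),(255,255,255));m[:165]=0;m[:,:330]=0;m[:,450:]=0
print('deck',rect(c,m,.012))
k=max(cv2.findContours(m,0,1)[0],key=cv2.contourArea);print(cv2.boxPoints(cv2.minAreaRect(k)),ray(c,cv2.boxPoints(cv2.minAreaRect(k)),.012).round(4))
print('guides/line px',ray(c,[[371,177],[375,155],[409,177],[405,155],[388.5,190],[388.5,234]],.018).round(4))
v=cv2.resize(im[50:250,340:440],None,fx=3,fy=3,interpolation=2);w=cv2.resize(im[140:240,215:295],None,fx=5,fy=5,interpolation=2)
o=np.zeros((600,700,3),np.uint8);o[:,:300]=v;o[:500,300:]=w;cv2.imwrite('pics/crop.png',o)
E
```

```text
top (array([555.1, 144.7]), array([151.6,  61.4]), 19.097000122070312)
side (array([552.3, 149.1]), array([151. ,  61.6]), 19.15324592590332)
finTop [[0.50038572 0.12472949 0.025     ]
 [0.61713748 0.16568939 0.025     ]]
deck (array([ 526.9, -162.6]), array([168.5, 179.2]), 89.67731475830078)
[[350.28354 241.98807]
 [351.58707 163.77646]
 [425.1166  165.00195]
 [423.81308 243.21356]] [[ 0.4363 -0.0783  0.012 ]
 [ 0.6151 -0.0785  0.012 ]
 [ 0.616  -0.2474  0.012 ]
 [ 0.4371 -0.2462  0.012 ]]
guides/line px [[ 0.5853 -0.122   0.018 ]
 [ 0.6358 -0.1305  0.018 ]
 [ 0.5872 -0.2087  0.018 ]
 [ 0.6373 -0.199   0.018 ]
 [ 0.5566 -0.1623  0.018 ]
 [ 0.4566 -0.1636  0.018 ]]
```

View pics/crop.png

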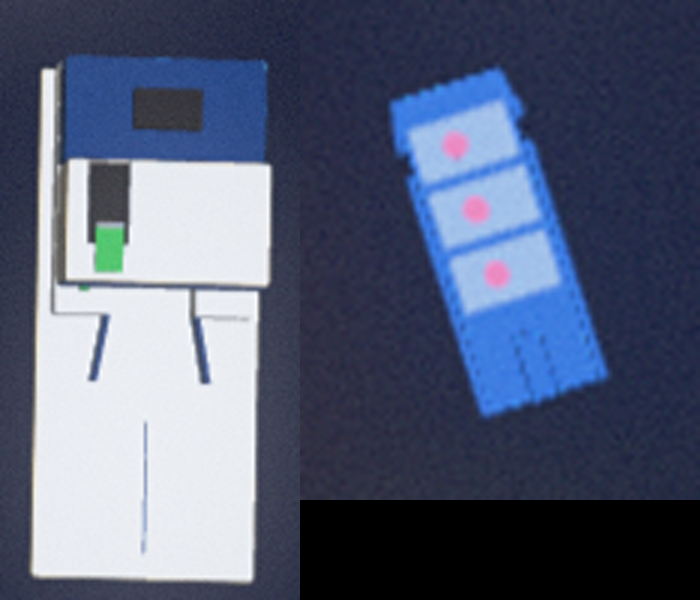

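Call:
drive_tool(
  increments=[
    {"slide":[0.078,-0.165,-0.025],"dr":[0,0,0.0193],"fingers":0.6},
    {"slide":[0.078,-0.165,-0.025],"dr":[0,0,0.0193],"fingers":0.6},
    {"slide":[0.078,-0.165,-0.025],"dr":[0,0,0.0193],"fingers":0.6},
    {"slide":[0.078,-0.165,-0.025],"dr":[0,0,0.0193],"fingers":0.6},
    {"slide":[0.078,-0.165,-0.025],"dr":[0,0,0.0193],"fingers":0.6},
    {"slide":[0.078,-0.165,-0.025],"dr":[0,0,0.0193],"fingers":0.6},
    {"slide":[0.078,-0.165,-0.025],"dr":[0,0,0.0193],"fingers":0.6},
    {"slide":[0.078,-0.165,-0.025],"dr":[0,0,0.0193],"fingers":0.6},
    {"slide":[0.078,-0.165,-0.025],"dr":[0,0,0.0193],"fingers":0.6},
    {"slide":[0.078,-0.165,-0.025],"dr":[0,0,0.0193],"fingers":0.6},
    {"slide":[0.078,-0.165,-0.025],"dr":[0,0,0.0193],"fingers":0.6},
    {"slide":[0.078,-0.165,-0.025],"dr":[0,0,0.0193],"fingers":0.6},
  ],
)

```text
t: 1.3
tool_pos: [0.4944, 0.126, 0.1632]
tool_rot: [3.141, -0.0, -2.807]
wrist_force: [0.2, 0.3, -0.3]
grip_width: 0.0529
gripper_force: 0.0
```

```bash
cat >> h.py <<'E'
def wray(c,s,px,z):
    from scipy.spatial.transform import Rotation as Ro
    T=np.eye(4);T[:3,:3]=Ro.from_euler('xyz',s['tool_rot']).as_matrix();T[:3,3]=s['tool_pos']
    M=T@np.array(c['hand_eye']);o=M[:3,3];p=np.atleast_2d(np.array(px,float))
    d=np.c_[(p[:,0]-c['cx'])/c['fx'],(p[:,1]-c['cy'])/c['fy'],np.ones(len(p))]@M[:3,:3].T
    return o+d*((z-o[2])/d[:,2])[:,None]
E
python3 - <<'E'
from workcell import *
from h import *
import pickle
s=sense();c=read_camera('wrist');cv2.imwrite('pics/w1.png',c['img']);pickle.dump((s,c),open('w1.pkl','wb'))
print(np.round(c['hand_eye'],3).tolist())
m=cv2.morphologyEx(bluemask(c['img']),cv2.MORPH_CLOSE,np.ones((7,7)))
k=max(cv2.findContours(m,0,1)[0],key=cv2.contourArea)
w=wray(c,s,k[:,0,:],.012)[:,:2]*1000;print(cv2.minAreaRect(w.astype(np.float32)),cv2.boundingRect(k))
# reader edges in stored top image
c=pickle.load(open('d.pkl','rb'))['top'];g=cv2.cvtColor(c['img'],cv2.COLOR_BGR2GRAY).astype(float)
def fit(rows,lo,hi,sgn):
    P=[]
    for r in rows:
        e=sgn*np.diff(g[r,lo:hi]);i=e.argmax()
        a,b,d=e[max(i-1,0)],e[i],e[min(i+1,len(e)-1)]
        P.append((lo+i+.5+.5*(a-d)/(a-2*b+d+1e-9),r))
    W=ray(c,P,.012);vx,vy,x,y=cv2.fitLine(W[:,:2].astype(np.float32),cv2.DIST_HUBER,0,.01,.01).ravel()
    return np.degrees(np.arctan(vy/vx)),y+vy/vx*(.55-x)
print('L',fit(range(80,238),343,362,1));print('R',fit(range(170,238),416,434,-1))
print('line',fit(range(194,232),383,394,-1))
E
```

```text
[[-0.0, -0.949, -0.316, 0.083], [1.0, -0.0, 0.0, -0.0], [-0.0, -0.316, 0.949, -0.145], [0.0, 0.0, 0.0, 1.0]]
((553.0476684570312, 145.36474609375), (149.64930725097656, 61.035430908203125), 19.160829544067383) (226, 165, 54, 112)
L (np.float32(-0.322934), np.float32(-0.07806682))
R (np.float32(-0.020502737), np.float32(-0.24716128))
line (np.float32(0.13472278), np.float32(-0.16158521))
```

View pics/w1.png

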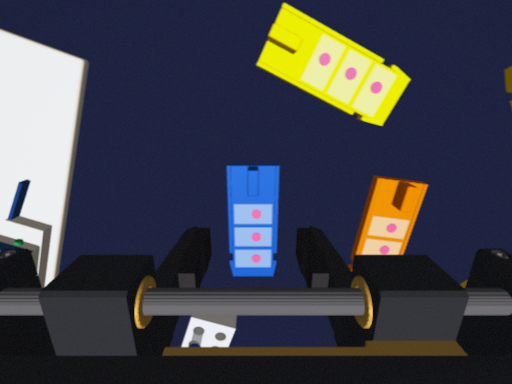

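The wrist view shows the blue carrier centred between the fingers (column 253), with the fin at (253,180).

Call:
drive_tool(
  increments=[
    {"slide":[0,-0.002,-0.12],"fingers":0.5},
    {"slide":[0,0,-0.12],"fingers":0.5},
    {"slide":[0,0,-0.12],"fingers":0.5},
    {"slide":[0,0,-0.12],"fingers":0.5},
    {"slide":[0,0,-0.07],"fingers":0.5},
    {"slide":[0,0,-0.036],"fingers":0.5},
    {"slide":[0,0,0],"fingers":0.3},
    {"slide":[0,0,0],"fingers":0},
    {"slide":[0,0,0],"fingers":0},
    {"slide":[0,0,0],"fingers":0},
    {"slide":[0,0,0],"fingers":0},
  ],
  grip_force=20,
)

```text
$.increments[0]: bad value
```

Call:
drive_tool(
  increments=[
    {"slide":[0,-0.002,-0.12],"dr":[0,0,0],"fingers":0.5},
    {"slide":[0,0,-0.12],"dr":[0,0,0],"fingers":0.5},
    {"slide":[0,0,-0.12],"dr":[0,0,0],"fingers":0.5},
    {"slide":[0,0,-0.12],"dr":[0,0,0],"fingers":0.5},
    {"slide":[0,0,-0.07],"dr":[0,0,0],"fingers":0.5},
    {"slide":[0,0,-0.036],"dr":[0,0,0],"fingers":0.5},
    {"slide":[0,0,0],"dr":[0,0,0],"fingers":0.3},
    {"slide":[0,0,0],"dr":[0,0,0],"fingers":0},
    {"slide":[0,0,0],"dr":[0,0,0],"fingers":0},
    {"slide":[0,0,0],"dr":[0,0,0],"fingers":0},
    {"slide":[0,0,0],"dr":[0,0,0],"fingers":0},
  ],
  grip_force=20,
)

```text
t: 2.45
tool_pos: [0.4953, 0.1275, 0.0184]
tool_rot: [-3.141, 0.002, -2.81]
wrist_force: [-0.1, -0.0, 3.3]
grip_width: 0.0117
gripper_force: 20.0
```

Call:
drive_tool(
  increments=[
    {"slide":[0,0,0],"dr":[0,0,0],"fingers":0},
    {"slide":[0,0,0.08],"dr":[0,0,0],"fingers":0},
    {"slide":[0,0,0.12],"dr":[0,0,0],"fingers":0},
    {"slide":[-0.02,-0.129,0.04],"dr":[0,0,-0.0119],"fingers":0},
    {"slide":[-0.02,-0.129,0],"dr":[0,0,-0.0119],"fingers":0},
    {"slide":[-0.02,-0.129,0],"dr":[0,0,-0.0119],"fingers":0},
    {"slide":[-0.02,-0.129,0],"dr":[0,0,-0.0119],"fingers":0},
    {"slide":[-0.02,-0.129,0],"dr":[0,0,-0.0119],"fingers":0},
    {"slide":[-0.02,-0.129,0],"dr":[0,0,-0.0119],"fingers":0},
    {"slide":[-0.02,-0.129,0],"dr":[0,0,-0.0119],"fingers":0},
    {"slide":[-0.02,-0.129,0],"dr":[0,0,-0.0119],"fingers":0},
    {"slide":[-0.02,-0.129,0],"dr":[0,0,-0.0119],"fingers":0},
  ],
  grip_force=40,
)

```text
t: 3.65
tool_pos: [0.4484, -0.164, 0.077]
tool_rot: [3.141, -0.0, 3.135]
wrist_force: [-0.0, -0.7, -1.4]
grip_width: 0.0118
gripper_force: 40.0
```

```bash
cat > look.py <<'E'
from workcell import *
from h import *
import sys
s=sense();c=read_camera('top');cv2.imwrite('pics/%s.png'%sys.argv[1],c['img'])
print(s['tool_pos'].round(4) if hasattr(s['tool_pos'],'round') else s['tool_pos'],s['tool_rot'][2],s['wrist_force'],s['grip_width'])
c2=read_camera('side');w=read_camera('wrist')
o=np.hstack([c2['img'][200:384,210:512],w['img'][100:284,106:406]]);t=c['img'][100:260,330:450]
o=cv2.resize(o,None,fx=1.3,fy=1.3);t=cv2.resize(t,(240,320))
f=np.zeros((o.shape[0]+320,o.shape[1],3),np.uint8);f[:o.shape[0]]=o;f[o.shape[0]:,:240]=t
cv2.imwrite('pics/m_%s.png'%sys.argv[1],f);print(f.shape)
E
python3 look.py a
```

```text
[ 0.4484 -0.164   0.077 ] 3.1353575882145908 [-0.03604643 -0.71405054 -1.38957373] 0.011840115369821394
(559, 783, 3)
```

View pics/m_a.png

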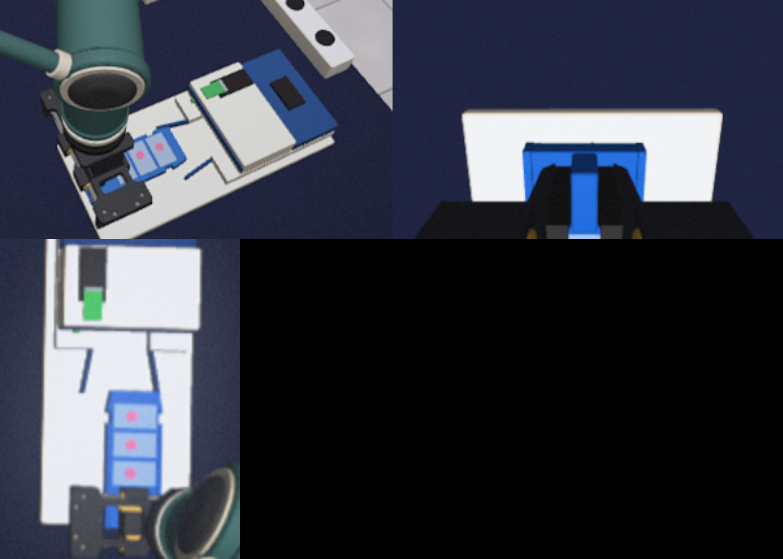

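The merged view shows the carrier held level over the deck, nose toward the tunnel and just short of the funnel guides, with the flag flat.

Call:
drive_tool(
  increments=[
    {"slide":[0,0,-0.07],"dr":[0,0,0],"fingers":0},
    {"slide":[0,0,-0.07],"dr":[0,0,0],"fingers":0},
    {"slide":[0,0,-0.03],"dr":[0,0,0],"fingers":0},
    {"slide":[0,0,-0.014],"dr":[0,0,0],"fingers":0},
    {"slide":[0,0,0],"dr":[0,0,0],"fingers":0},
  ],
)

```text
t: 4.3
tool_pos: [0.4493, -0.1622, 0.0312]
tool_rot: [3.141, -0.001, 3.138]
wrist_force: [-0.2, 0.4, -1.1]
grip_width: 0.0119
gripper_force: 40.0
```

Run:
```python
from workcell import *
from h import *
s=sense();c=read_camera('top');print(s['tool_pos'],s['tool_rot'],s['wrist_force'])
b=c['img'][:,:,0].astype(int)-c['img'][:,:,2]
r=range(178,203);P=[]
for sg,(lo,hi) in((1,(365,386)),(-1,(392,416))):
    pts=[]
    for y in r:
        e=sg*np.diff(b[y,lo:hi]);i=int(e[1:-1].argmax())+1;a,m,d=e[i-1],e[i],e[i+1]
        pts.append((lo+i+.5+.5*(a-d)/(a-2*m+d+1e-9),y))
    W=ray(c,pts,.025);vx,vy,x,y=cv2.fitLine(W[:,:2].astype(np.float32),cv2.DIST_HUBER,0,.01,.01).ravel()
    print(np.degrees(np.arctan(vy/vx)),y+vy/vx*(.55-x))
```

```text
[ 0.44928124 -0.16223389  0.03124143] [ 3.14120663e+00 -5.05457799e-04  3.13794816e+00] [-0.16973115  0.39430207 -1.05013433]
-3.8376572 -0.13500568
2.63278 -0.19384418
```

Call:
drive_tool(
  increments=[
    {"slide":[0,0,-0.004],"dr":[0,0,0],"fingers":0},
    {"slide":[0,0,-0.004],"dr":[0,0,0],"fingers":0},
    {"slide":[0,0,0],"dr":[0,0,0],"fingers":0},
  ],
)

```text
t: 4.65
tool_pos: [0.4499, -0.1629, 0.0304]
tool_rot: [-3.142, 0.001, 3.137]
wrist_force: [-2.5, 1.2, 6.2]
grip_width: 0.012
gripper_force: 40.0
```

Call:
drive_tool(
  increments=[
    {"slide":[0,0,0],"dr":[0,0,0],"fingers":0.3},
    {"slide":[0,0,0],"dr":[0,0,0],"fingers":0.3},
    {"slide":[0,0,0],"dr":[0,0,0],"fingers":0},
    {"slide":[0,0,0],"dr":[0,0,0],"fingers":0},
    {"slide":[0,0,0],"dr":[0,0,0],"fingers":0},
    {"slide":[0,0,0],"dr":[0,0,0],"fingers":0},
    {"slide":[0.02,0,0],"dr":[0,0,0],"fingers":0},
    {"slide":[0.02,0,0],"dr":[0,0,0],"fingers":0},
    {"slide":[0.02,0,0],"dr":[0,0,0],"fingers":0},
    {"slide":[0.02,0,0],"dr":[0,0,0],"fingers":0},
    {"slide":[0.02,0,0],"dr":[0,0,0],"fingers":0},
  ],
  grip_force=25,
)

```text
t: 5.75
tool_pos: [0.4747, -0.1629, 0.0292]
tool_rot: [3.142, -0.0, 3.137]
wrist_force: [-1.5, -0.3, 2.1]
grip_width: 0.0115
gripper_force: 25.0
```

Call:
drive_tool(
  increments=[
    {"slide":[0.02,0,0],"dr":[0,0,0],"fingers":0},
    {"slide":[0.02,0,0],"dr":[0,0,0],"fingers":0},
    {"slide":[0.02,0,0],"dr":[0,0,0],"fingers":0},
    {"slide":[0.02,0,0],"dr":[0,0,0],"fingers":0},
  ],
)

```text
t: 6.15
tool_pos: [0.4947, -0.1629, 0.0292]
tool_rot: [-3.142, 0.0, 3.137]
wrist_force: [-1.0, 0.0, 1.1]
grip_width: 0.0118
gripper_force: 25.0
```

Call:
drive_tool(
  increments=[
    {"slide":[0.02,0,0],"dr":[0,0,0],"fingers":0},
    {"slide":[0.02,0,0],"dr":[0,0,0],"fingers":0},
    {"slide":[0.02,0,0],"dr":[0,0,0],"fingers":0},
  ],
)

```text
t: 6.45
tool_pos: [0.5096, -0.1629, 0.0292]
tool_rot: [3.142, -0.0, 3.137]
wrist_force: [-1.2, 0.6, 1.4]
grip_width: 0.0116
gripper_force: 25.0
```

```bash
python3 look.py b
```

```text
[ 0.5096 -0.1629  0.0292] 3.136968807722197 [-1.23019559  0.63640969  1.35445091] 0.011596748459095505
(559, 783, 3)
```

View pics/m_b.png

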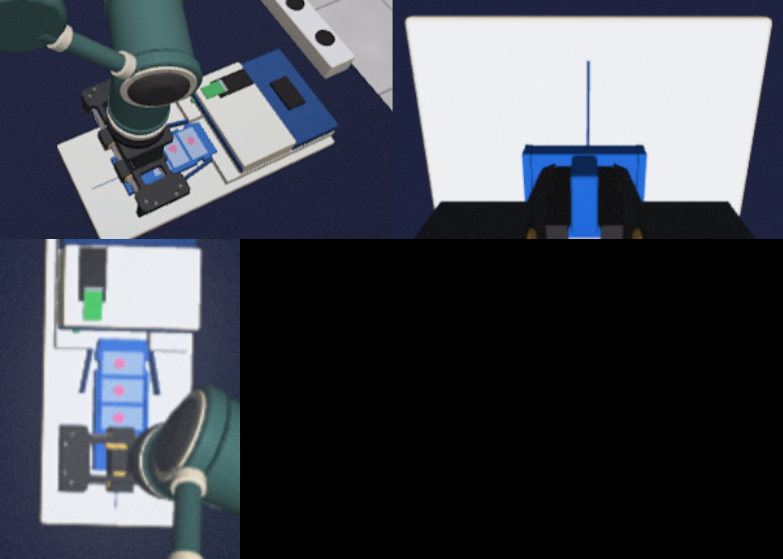

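The carrier is centred between the guides with its nose almost at the mouth, and forces are low. The flag is flat.

Call:
drive_tool(
  increments=[
    {"slide":[0.02,0,0],"dr":[0,0,0],"fingers":0},
    {"slide":[0.02,0,0],"dr":[0,0,0],"fingers":0},
    {"slide":[0.02,0,0],"dr":[0,0,0],"fingers":0},
    {"slide":[0.02,0,0],"dr":[0,0,0],"fingers":0},
  ],
)

```text
t: 7.0
tool_pos: [0.5296, -0.1629, 0.0292]
tool_rot: [3.142, -0.0, 3.137]
wrist_force: [-0.5, -0.4, -0.7]
grip_width: 0.0112
gripper_force: 25.0
```

Call:
drive_tool(
  increments=[
    {"slide":[0.02,0,0],"dr":[0,0,0],"fingers":0},
    {"slide":[0.02,0,0],"dr":[0,0,0],"fingers":0},
    {"slide":[0.02,0,0],"dr":[0,0,0],"fingers":0},
    {"slide":[0.02,0,0],"dr":[0,0,0],"fingers":0},
  ],
)

```text
t: 7.4
tool_pos: [0.5497, -0.1629, 0.0292]
tool_rot: [3.142, -0.0, 3.137]
wrist_force: [-1.3, 0.5, 1.1]
grip_width: 0.0118
gripper_force: 25.0
```

Call:
drive_tool(
  increments=[
    {"slide":[0.012,0,0],"dr":[0,0,0],"fingers":0},
    {"slide":[0.012,0,0],"dr":[0,0,0],"fingers":0},
  ],
)

```text
t: 7.6
tool_pos: [0.5554, -0.1629, 0.0292]
tool_rot: [3.142, -0.0, 3.137]
wrist_force: [-0.7, 0.9, 0.3]
grip_width: 0.012
gripper_force: 25.0
```

Call:
drive_tool(
  increments=[
    {"slide":[0.008,0,0],"dr":[0,0,0],"fingers":0},
    {"slide":[0.008,0,0],"dr":[0,0,0],"fingers":0},
  ],
)

```text
t: 7.8
tool_pos: [0.5593, -0.1629, 0.0292]
tool_rot: [3.142, -0.0, 3.137]
wrist_force: [-0.8, -0.7, 0.5]
grip_width: 0.0117
gripper_force: 25.0
```

Call:
drive_tool(
  increments=[
    {"slide":[0.008,0,0],"dr":[0,0,0],"fingers":0},
    {"slide":[0.008,0,0],"dr":[0,0,0],"fingers":0},
  ],
)

```text
t: 8.0
tool_pos: [0.5631, -0.1628, 0.0292]
tool_rot: [3.141, -0.0, 3.137]
wrist_force: [-0.4, -0.1, 0.8]
grip_width: 0.012
gripper_force: 25.0
```

Call:
drive_tool(
  increments=[
    {"slide":[0.008,0,0],"dr":[0,0,0],"fingers":0},
    {"slide":[0.008,0,0],"dr":[0,0,0],"fingers":0},
  ],
)

```text
t: 8.2
tool_pos: [0.5669, -0.1627, 0.0292]
tool_rot: [3.141, -0.001, 3.137]
wrist_force: [-2.8, 1.0, 3.3]
grip_width: 0.0116
gripper_force: 25.0
```

Call:
drive_tool(
  increments=[
    {"slide":[0.008,0,0],"dr":[0,0,0],"fingers":0},
    {"slide":[0.008,0,0],"dr":[0,0,0],"fingers":0},
  ],
)

```text
t: 8.4
tool_pos: [0.5709, -0.1628, 0.0292]
tool_rot: [3.141, -0.001, 3.137]
wrist_force: [-4.2, 0.8, 3.2]
grip_width: 0.0121
gripper_force: 25.0
```

Call:
drive_tool(
  increments=[
    {"slide":[0.006,0,0],"dr":[0,0,0],"fingers":0},
    {"slide":[0.006,0,0],"dr":[0,0,0],"fingers":0},
  ],
)

```text
t: 8.6
tool_pos: [0.574, -0.1629, 0.0292]
tool_rot: [3.141, -0.001, 3.137]
wrist_force: [-5.0, 1.3, 4.1]
grip_width: 0.0119
gripper_force: 25.0
```

Call:
drive_tool(
  increments=[
    {"slide":[0.006,0,0],"dr":[0,0,0],"fingers":0},
    {"slide":[0.006,0,0],"dr":[0,0,0],"fingers":0},
  ],
)

```text
t: 8.8
tool_pos: [0.577, -0.1629, 0.0292]
tool_rot: [3.141, -0.001, 3.137]
wrist_force: [-4.8, 1.4, 4.1]
grip_width: 0.012
gripper_force: 25.0
```

Call:
drive_tool(
  increments=[
    {"slide":[0.006,0,0],"dr":[0,0,0],"fingers":0},
    {"slide":[0.006,0,0],"dr":[0,0,0],"fingers":0},
  ],
)

```text
t: 9.0
tool_pos: [0.5801, -0.1629, 0.0292]
tool_rot: [3.142, -0.001, 3.137]
wrist_force: [-3.5, -0.4, 2.2]
grip_width: 0.0119
gripper_force: 25.0
```

Call:
drive_tool(
  increments=[
    {"slide":[0.006,0,0],"dr":[0,0,0],"fingers":0},
    {"slide":[0.006,0,0],"dr":[0,0,0],"fingers":0},
  ],
)

```text
t: 9.2
tool_pos: [0.5831, -0.1629, 0.0292]
tool_rot: [3.141, -0.001, 3.137]
wrist_force: [-5.0, 1.8, 5.2]
grip_width: 0.0119
gripper_force: 25.0
```

Call:
drive_tool(
  increments=[
    {"slide":[0.006,0,0],"dr":[0,0,0],"fingers":0},
    {"slide":[0.006,0,0],"dr":[0,0,0],"fingers":0},
  ],
)

```text
t: 9.4
tool_pos: [0.5864, -0.163, 0.0292]
tool_rot: [-3.142, 0.0, 3.137]
wrist_force: [-2.5, 0.8, 2.2]
grip_width: 0.0119
gripper_force: 25.0
```

Call:
drive_tool(
  increments=[
    {"slide":[0.004,0,0],"dr":[0,0,0],"fingers":0},
    {"slide":[0.004,0,0],"dr":[0,0,0],"fingers":0},
  ],
)

```text
t: 9.6
tool_pos: [0.5897, -0.1631, 0.0292]
tool_rot: [-3.141, 0.003, 3.137]
wrist_force: [0.6, 0.9, -1.3]
grip_width: 0.0118
gripper_force: 25.0
```

Call:
drive_tool(
  increments=[
    {"slide":[0.004,0,0],"dr":[0,0,0],"fingers":0},
    {"slide":[0.004,0,0],"dr":[0,0,0],"fingers":0},
  ],
)

```text
t: 9.8
tool_pos: [0.59, -0.163, 0.0292]
tool_rot: [-3.142, -0.001, 3.137]
wrist_force: [-3.0, 0.8, 3.3]
grip_width: 0.0118
gripper_force: 25.0
```

```bash
python3 look.py c
```

```text
[ 0.59   -0.163   0.0292] 3.137074285609232 [-3.01539226  0.76762709  3.2965098 ] 0.011759171777747775
(559, 783, 3)
```

View pics/m_c.png

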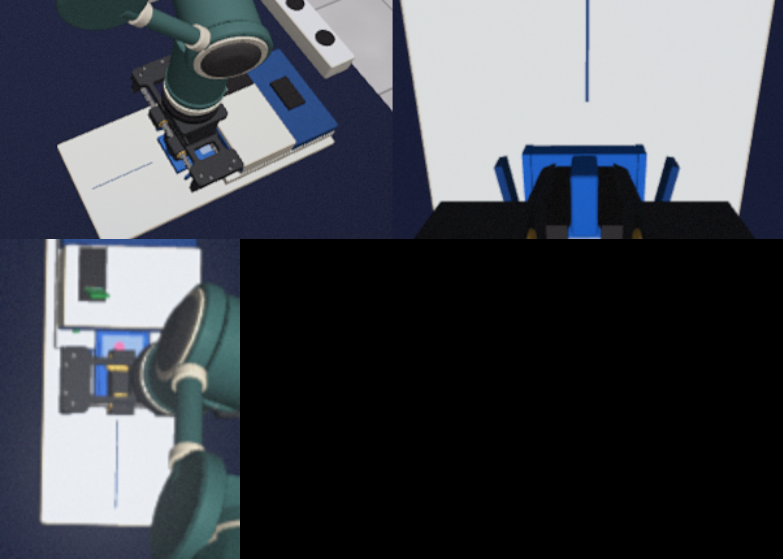

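The flag at (97,294) now stands nearly upright, and the force dip suggests the catch has clicked. I'll creep on in half-millimetre steps to feel for the stop.

Call:
drive_tool(
  increments=[
    {"slide":[0.002,0,0],"dr":[0,0,0],"fingers":0},
    {"slide":[0,0,0],"dr":[0,0,0],"fingers":0},
  ],
)

```text
t: 10.15
tool_pos: [0.5902, -0.1629, 0.0292]
tool_rot: [3.141, -0.001, 3.137]
wrist_force: [-4.8, 0.0, 3.4]
grip_width: 0.012
gripper_force: 25.0
```

Call:
drive_tool(
  increments=[
    {"slide":[0.002,0,0],"dr":[0,0,0],"fingers":0},
    {"slide":[0,0,0],"dr":[0,0,0],"fingers":0},
  ],
)

```text
t: 10.35
tool_pos: [0.5904, -0.1629, 0.0292]
tool_rot: [3.141, -0.002, 3.137]
wrist_force: [-5.6, -0.2, 4.9]
grip_width: 0.0117
gripper_force: 25.0
```

Tool travel has stalled as force rises to about 5 N, so the carrier is on the stop. Letting go now.

Call:
drive_tool(
  increments=[
    {"slide":[0,0,0],"dr":[0,0,0],"fingers":0.35},
    {"slide":[0,0,0],"dr":[0,0,0],"fingers":0.35},
    {"slide":[0,0,0],"dr":[0,0,0],"fingers":0.35},
    {"slide":[0,0,0.05],"dr":[0,0,0],"fingers":0.35},
    {"slide":[0,0,0.12],"dr":[0,0,0],"fingers":0.35},
    {"slide":[0,0,0.16],"dr":[0,0,0],"fingers":0.35},
    {"slide":[-0.1,0,0.16],"dr":[0,0,0],"fingers":0.35},
    {"slide":[-0.15,0.1,0.1],"dr":[0,0,0],"fingers":0.35},
    {"slide":[-0.1,0.15,0],"dr":[0,0,0],"fingers":0.35},
    {"slide":[-0.1,0.15,0],"dr":[0,0,0],"fingers":0.35},
    {"slide":[0,0.15,0],"dr":[0,0,0],"fingers":0.35},
    {"slide":[0,0.1,0],"dr":[0,0,0],"fingers":0.35},
  ],
)

```text
t: 11.55
tool_pos: [0.4793, 0.0006, 0.1773]
tool_rot: [3.141, 0.002, 3.137]
wrist_force: [1.1, -0.2, -0.2]
grip_width: 0.0307
gripper_force: 0.0
```

```bash
python3 look.py d
```

```text
[0.4793 0.0006 0.1773] 3.1372741819546652 [ 1.0697614  -0.17537197 -0.19567817] 0.030684978749939407
(559, 783, 3)
```

View pics/m_d.png

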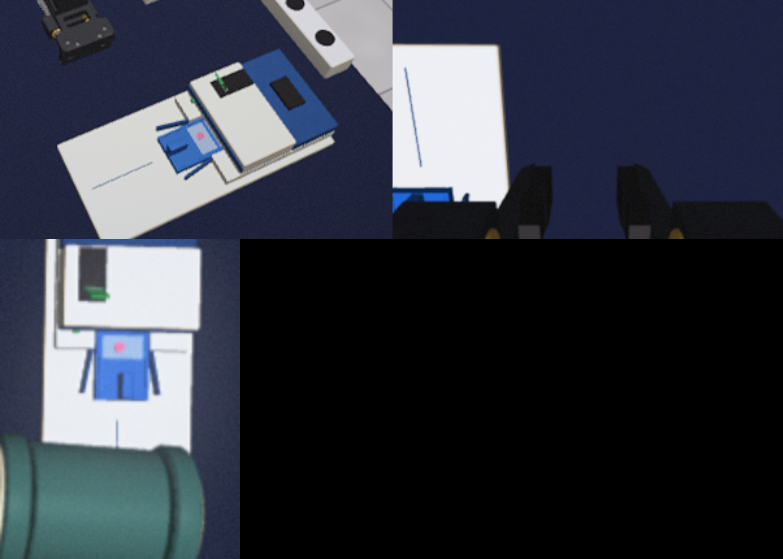

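The carrier is seated under the head and released. The flag stands nearly upright (side view (222,83), top view (97,294)).

```bash
python3 -c "
from workcell import *
print(finish_job())"
```

```text
the job is handed in; nothing more can be done
None
```

The blue carrier is pushed in against the inner stop and let go. The wrist force I read never passed about 6 N, the green flag was up in the last picture, and the job was handed in at about 12 s with no verdict shown.

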